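# Hold a stripe mask over a wet panel

### The arm

A 6-joint arm with a two-finger parallel gripper is mounted at the origin on a cart in front of the work surface, level with it; the furniture and walls round the work are solid. World frame = base frame: x ahead of the robot, y to its left, z up, the work surface at z = 0. Lengths are in mm, angles in rad, forces in N, time in s.
With the tool pointing down it reaches from about 350 to 725 mm from the base axis. Payload 4.3 kg.
Tool frame: the origin (TCP) lies midway between the tips of the shut fingers; the grasp point (between the pads) lies 19 mm behind it; x points along the fingers, y is the direction in which the jaws open and shut, and the axes are right-handed (so a half turn about x gives the same grasp; the last joint's range is limited). The gripper opens to 85 mm and grips with 20 to 120 N. Pads are 22 mm wide; open, the fingers measure 114 mm over their backs; the gripper's body (76 mm by 85 mm) begins 54 mm behind the grasp point. The pads swing forward as they close: fully open they stand 13 mm farther back than shut.
Start: joints at [1.081, 0.377, 0.081, 1.274, 0, 1.46], TCP at [213.182, 534.06, 231.329] pointing down, gripper open.
Joint ranges: [-2.72, 2.72], [-0.84, 1.66], [-1.02, 1.22], [-1.77, 2.12], [-1.37, 1.28], [-3.14, 3.14]. Speed limits (rad/s): [2.57, 2.57, 3.14, 3.14, 3.14, 3.14].

### API

Orientations are given as a rotation vector (axis times angle).
In Python, from station import arm gives the robot as it stands.
- The arm moves only by the tool arm_command, never from a script. Its argument "moves" is a list of rows, each a list of 7 numbers: the turn, a rotation vector about the tool's x, y, z in degrees, then the shift along the tool's x, y, z in mm, then the finger opening in mm, from 0 to 85.4. A call has 1 to 8 rows; each row shifts and turns the commanded pose from where the row before left it, along the tool's axes as they then stand; what a row does not reach is not made up. A row lasts 1/8 s, in which the tool goes at most 62.5 mm and 10.7 degrees, less where a joint would pass 70% of its speed; a pose out of reach is approached as far as the arm can. A call with a gripper value outside its range is refused whole. The fingers move at their own pace and stop on an object; "grip_force" is the grip in N (left out, the last holds). Time passes only in rows, so rows that do not move let the fingers close. It gives the time, the measured TCP pose, the force and the opening at its end, in the units of the state.
- arm.state(): the state, without advancing time (a new reading comes with each control period).
- arm.capture(name): name is "side" or "top"; returns the picture (400x640x3 uint8, red, green, blue); there is no depth.
- arm.camera_model(name): a dict with "vertical_fov" (degrees; the focal length in pixels is half the picture's height over the tangent of half this angle, whatever the lens; pixels are square), "cx", "cy" (the principal point, pixels), "dist_coeffs" ([k1, k2, p1, p2, k3] as OpenCV has them; the pictures are not rectified), "pose" (4x4, takes a point from camera to world coordinates). Camera axes: x right, y down, z forward; pixel columns grow to the right and rows downward; lengths in mm; the calibration is good to about 2 mm. A picture is of the moment at which its call begins. camera_model takes no time and is no camera call.
- arm.sign_off(): hands the job in, once; it reports no verdict.
The state is a dict: "t": time; "joint_pos": joint angles; "joint_velocities": joint speeds; "joint_torque": joint torques, N m; "position": TCP position; "tcp_rot": TCP orientation; "contact_force": force on the tool from outside, world axes, zero at the start; "ft_torque": the same for the moment, N m; "opening": opening from 0.0 (shut) to 1.0 (fully open).
Only numpy, scipy, OpenCV 4.12 (cv2) and the standard library are available. Lean on these libraries where they do the work, as an engineer would, in place of code of your own. Each camera call takes 0.05 s, during which the arm holds its last target. There are 200 camera calls.

### The job

Pick up the blue spray mask by its black fin, carry it over the row of bottles on the rack, and hold it level about one centimetre above the wet white panel on the paint stand, squarely lined up with the panel so that its two windows lie over the two orange stripes, ready for spraying. Never touch the panel or its stand, and leave the bottles and the other things undisturbed. Finish still holding the mask there, steady: do not put it down or let go.

Things in the scene. Friction and masses are not known exactly. Their poses are not given: they have to be found in the camera images.
- mask_mid (a point): Centre of the spray mask: mid plate and fin, 26 mm above the plate's underside, 26 mm below the fin's top. Blue plate 110 x 80 x 4 mm (x by y) with a black upright fin along its middle, 60 mm long (x), 10 mm thick (y), rising from a flange 8 mm above the underside. Loose, about 70 g, flat on the counter at first. x along the fin, y across it, z up; half a turn about z looks the same.
- panel_top (a point): Centre of the upper face of the white panel, 110 x 80 mm (x by y), level, 75 mm above the counter, fixed on a paint stand. Two orange wet stripes, 80 x 15 mm along x, lie 19.5 mm either side of its middle line, as the mask's windows do. x along the stripes, z up. Stand and mask are on opposite sides of the rack; which is left or right changes.
- rack: Low wooden bottle rack, fixed, 280 mm long (x) and 64 mm wide (y), its deck 20 mm (rails 28 mm) above the counter, between mask and stand. Origin: centre of its underside; z up. Four loose bottles stand in a row along it, the tallest reaching 117 mm above the counter.
- yellow_bottle: Bystander: small white dropper bottle with a yellow cone cap, 30 mm across, 96 mm tall, loose on the rack. Origin: centre of its underside, z up.
- white_jar: Bystander: pale grey paint jar with a black cap, 39 mm across, 60 mm tall, loose on the rack. Origin: centre of its underside, z up.
- green_bottle: Bystander: small white dropper bottle with a green cone cap, 30 mm across, 97 mm tall, loose on the rack. Origin: centre of its underside, z up.
- ochre_jar: Bystander: ochre paint jar with a black cap, 34 mm across, 67 mm tall, loose on the rack. Origin: centre of its underside, z up.
- cutters: Bystander: sprue cutters with black handles, 48 x 113 x 12 mm, loose, flat on the counter at the right. Origin: centre of the underside; y along its length.
- tape: Bystander: roll of orange masking tape, 72 mm across, 18 mm high, loose, flat on the counter at the back. Origin: centre of the underside.
- paint_stand: The dark paint stand with the panel, fixed, 75 mm tall with the panel; round foot of 90 mm diameter. Origin: centre of the foot's underside, straight below the panel's centre; same axes as the panel.
- mask: The same spray mask; origin: centre of its underside, same axes as mask_mid. Its two windows, 80 x 15 mm along x, are centred 19.5 mm either side of the middle line; the rib between them, under the fin, is 24 mm wide, the flange at the fin's foot 66 x 18 mm.

How it is judged (in metres and radians):
On the way:
1. the mask is carried over the bottle rack (x of mask_mid in the frame of rack between -0.18 and 0.18 m and y of mask_mid in the frame of rack between -0.08 and 0.08 m and z of mask_mid in the frame of rack above 0.1 m), for 0.02 s.
At the end, for the whole second after the job is handed in: The gripper still holds the mask, at rest, its underside 4 to 18 mm above the panel and not touching it, its centre within 8 mm of the panel's centre seen from above, its long axis within 0.10 rad of the panel's (either way round), tilted less than 0.08 rad (horizontal distance between mask_mid and panel_top below 0.008 m and z of mask_mid in the frame of panel_top between 0.03 and 0.044 m and angle between the x axis of mask_mid and the x axis of panel_top, either way round below 0.1 rad and angle between mask_mid's own z axis and vertical below 0.08 rad and linear speed of mask below 0.01 m/s and contact force between the fingers and mask above 1 N and contact force between mask and paint_stand below 0.05 N); the arm keeps its last pose, push and grip.
It fails at once if the wet panel or its stand is touched (contact force between paint_stand and anything else above 0.3 N).
It fails at once if a bottle on the rack is shifted by more than 20 mm or tipped over ((distance of yellow_bottle from where it was at the start of the episode above 0.02 m or angle between yellow_bottle's own z axis and vertical above 0.35 rad) or (distance of white_jar from where it was at the start of the episode above 0.02 m or angle between white_jar's own z axis and vertical above 0.35 rad) or (distance of green_bottle from where it was at the start of the episode above 0.02 m or angle between green_bottle's own z axis and vertical above 0.35 rad) or (distance of ochre_jar from where it was at the start of the episode above 0.02 m or angle between ochre_jar's own z axis and vertical above 0.35 rad)).
It fails at once if the cutters or the tape roll are shifted by more than 20 mm (distance of any of cutters, tape from where it was at the start of the episode above 0.02 m).
It also fails if it takes over 45 s, if anything falls off the work surface, if the arm or the gripper's body presses on something with over 40 N, if the wrist force passes 120 N, or if a joint passes its speed limit or range.

## Working session

There is one attempt and no reset: what is moved stays moved. The work goes in short steps, Python scripts to look and compute and a tool call to move; the robot and the scene stay as the last step left them, time stands still between calls to the robot, and variables do not carry over. Pictures are saved under pics/ and viewed, about 8 in all and at most 12, crops included, and the job is handed in when it is done.

Besides the shell and the picture viewer there is one more tool, called after "Request:" as name(argument=value, ...) on one line, values as JSON. arm_command: Moves the arm, as the interface text tells. Its arguments: {"type":"object","properties":{"moves":{"type":"array"},"grip_force":{"type":"number"}},"required":["moves"]}

```bash
mkdir -p pics; python3 - <<'E'
from station import arm
import cv2,numpy as np
for n in("top","side"):
    cv2.imwrite(f"pics/{n}0.png",arm.capture(n)[:,:,::-1])
    m=arm.camera_model(n);print({k:np.round(v,4).tolist() for k,v in m.items()})
s=arm.state();print(s)
E
```

```text
{'vertical_fov': 55.8395, 'cx': 313.4715, 'cy': 197.7717, 'dist_coeffs': [-0.0451, 0.0, 0.0, 0.0, 0.0], 'pose': [[0.0075, -0.9923, 0.1236, 475.3529], [-1.0, -0.0081, -0.0041, -54.7255], [0.0051, -0.1235, -0.9923, 1162.0868], [0.0, 0.0, 0.0, 1.0]]}
{'vertical_fov': 56.8975, 'cx': 322.4303, 'cy': 206.6136, 'dist_coeffs': [-0.0499, 0.0, 0.0, 0.0, 0.0], 'pose': [[-0.9891, -0.0728, 0.128, 478.8303], [-0.1465, 0.5748, -0.8051, 672.5985], [-0.015, -0.815, -0.5792, 596.3378], [0.0, 0.0, 0.0, 1.0]]}
{'t': 0.1, 'joint_pos': array([1.08069724e+00, 3.78028418e-01, 7.97852900e-02, 1.27439575e+00,
       4.60498291e-05, 1.46054647e+00]), 'joint_velocities': array([-0.00117899, -0.00204357,  0.00187762, -0.00200781,  0.00023979,
        0.00020651]), 'joint_torque': array([ 1.37277773e-03, -4.64692640e+01,  2.70583338e+01,  1.20635083e-02,
       -1.18552416e-04,  3.86040767e-06]), 'position': array([212.88103188, 533.52284926, 230.4423608 ]), 'tcp_rot': array([ 0.29665372,  1.55076509, -0.29941098]), 'contact_force': array([ 0.67614926, -0.03059162,  0.62580623]), 'ft_torque': array([ 0.01707218, -0.00400513,  0.00507185]), 'opening': 0.9983582565437628}
```

View pics/top0.png

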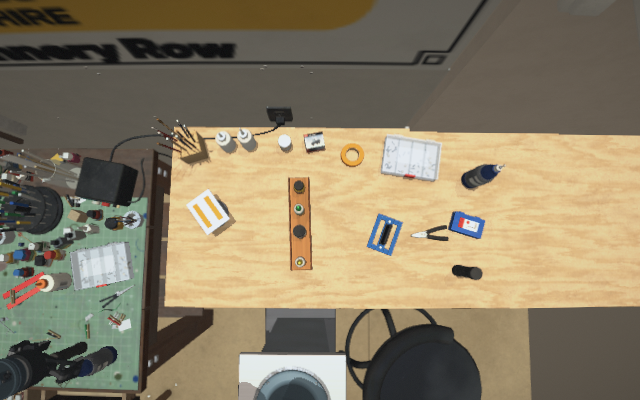

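View pics/side0.png

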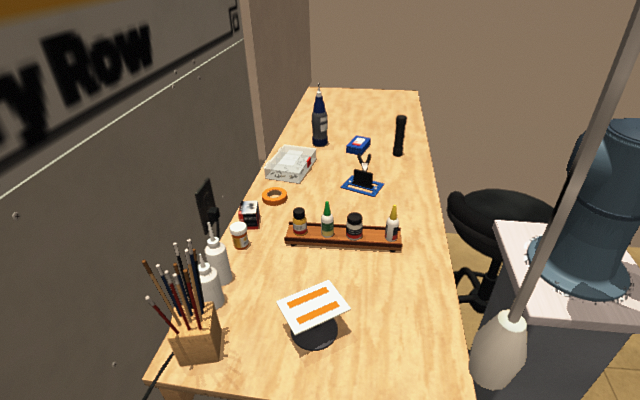

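The top view shows the mask at about (385,234), the rack at (300,223), and the panel at (208,212). The side view shows the panel at (313,306) and the mask at (363,184). I'll enlarge both.

```bash
cat >h.py <<'E'
import numpy as np,cv2
from station import arm
def KD(n):
    m=arm.camera_model(n);f=200/np.tan(np.radians(m["vertical_fov"])/2)
    return np.array([[f,0,m["cx"]],[0,f,m["cy"]],[0,0,1.]]),np.array(m["dist_coeffs"],float),np.array(m["pose"])
def atz(n,uv,z):
    K,d,P=KD(n);z=np.broadcast_to(z,len(uv))
    p=cv2.undistortPoints(np.array(uv,float).reshape(-1,1,2),K,d).reshape(-1,2)
    r=np.c_[p,np.ones(len(p))]@P[:3,:3].T
    return P[:3,3]+r*((z-P[2,3])/r[:,2])[:,None]
def proj(n,X):
    K,d,P=KD(n);T=np.linalg.inv(P)
    return cv2.projectPoints(np.array(X,float).reshape(-1,1,3),cv2.Rodrigues(T[:3,:3])[0],T[:3,3],K,d)[0].reshape(-1,2)
def crop(img,x,y,w,h,s):
    return cv2.resize(img[y:y+h,x:x+w],None,fx=s,fy=s,interpolation=cv2.INTER_CUBIC)
E
python3 - <<'E'
from h import *
t=cv2.imread("pics/top0.png");s=cv2.imread("pics/side0.png")
a=np.vstack([np.hstack([crop(t,180,185,64,48,6),crop(t,360,208,64,48,6)]),np.hstack([crop(s,267,277,96,72,4),crop(s,330,148,64,48,6)])])
cv2.imwrite("pics/c0.png",a);print(a.shape)
E
```

```text
(576, 768, 3)
```

View pics/c0.png

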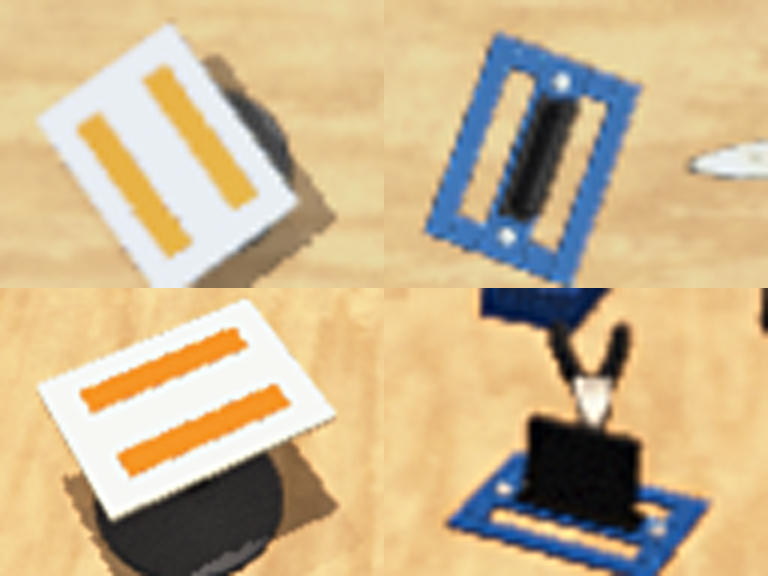

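```bash
cat >fit.py <<'E'
from h import *
from scipy.optimize import least_squares
def c(P,ox,oy,s): return [((x+.5)/s-.5+ox,(y+.5)/s-.5+oy) for x,y in P]
def rect(q,z,half=(55,40)):
    a=q[2];R=np.array([[np.cos(a),-np.sin(a)],[np.sin(a),np.cos(a)]])
    L=np.array([(1,1),(-1,1),(-1,-1),(1,-1)])*half
    return np.c_[L@R.T+q[:2],np.full(4,z)]
def match(n,uv,q,z):
    p=proj(n,rect(q,z));uv=np.array(uv)
    return np.concatenate([uv[i]-p[np.argmin(np.linalg.norm(p-uv[i],axis=1))] for i in range(len(uv))])
def fit(obs,z,g):
    best=min((least_squares(lambda q:np.concatenate([match(n,o,q,z) for n,o in obs]),[*g,a],x_scale=[1,1,.02],loss="soft_l1") for a in np.arange(0,3.1,.3)),key=lambda r:r.cost)
    return best
E
python3 - <<'E'
from fit import *
tp=c([(38,120),(172,22),(298,203)],180,185,6)
sp=c([(38,98),(248,10),(336,125),(112,232)],267,277,4)
tm=c([(112,32),(256,86),(189,285),(42,232)],360,208,6)
sm=c([(64,234),(136,164),(326,212)],330,148,6)
for nm,t,s,z in(("panel",tp,sp,75),("mask",tm,sm,4)):
    g=atz("top",t,z).mean(0)[:2]
    for o in([("top",t)],[("side",s)],[("top",t),("side",s)]):
        r=fit(o,z,g);print(nm,[k for k,_ in o],r.x.round(3),r.fun.round(1))
# bottles/rack
print(atz("top",[(291,178),(308,178),(291,270),(311,270)],28).round())
for n in("yellow",):pass
from scipy.spatial.transform import Rotation as R
print(R.from_rotvec(arm.state()["tcp_rot"]).as_matrix().round(3))
E
```

```text
panel ['top'] [568.205 247.271   0.644] [ 0.3  0.2  0.1  0.  -0.4 -0.2]
panel ['side'] [566.738 248.243   0.651] [ 0.6 -0.1 -0.   0.1 -0.5 -0.2 -0.   0.3]
panel ['top', 'side'] [567.104 247.9     0.648] [ 0.6 -0.3  0.4 -0.4 -0.2 -0.4  0.7  0.1  0.1  0.2 -0.3 -0.1  0.2  0.5]
mask ['top'] [ 509.594 -278.263    2.796] [ 0.1  0.3 -0.3  0.3 -0.  -0.4  0.2 -0.1]
mask ['side'] [ 5.06541e+02 -2.77816e+02 -3.65000e-01] [ 0.1  0.   0.5  0.4 -0.6 -0.3]Traceback (most recent call last):
  File "<stdin>", line 9, in <module>
  File "fit.py", line 12, in fit
    best=min((least_squares(lambda q:np.concatenate([match(n,o,q,z) for n,o in obs]),[*g,a],x_scale=[1,1,.02],loss="soft_l1") for a in np.arange(0,3.1,.3)),key=lambda r:r.cost)
  File "fit.py", line 12, in <genexpr>
    best=min((least_squares(lambda q:np.concatenate([match(n,o,q,z) for n,o in obs]),[*g,a],x_scale=[1,1,.02],loss="soft_l1") for a in np.arange(0,3.1,.3)),key=lambda r:r.cost)
              ~~~~~~~~~~~~~^^^^^^^^^^^^^^^^^^^^^^^^^^^^^^^^^^^^^^^^^^^^^^^^^^^^^^^^^^^^^^^^^^^^^^^^^^^^^^^^^^^^^^^^^^^^^^^^^^
    return func(*args, **kwarg
[... 620 characters left out ...]
~~~~~^^^
    return self.f(x, *self.args, **self.kwargs)
           ~~~~~~^^^^^^^^^^^^^^^^^^^^^^^^^^^^^^
  File "fit.py", line 12, in <lambda>
    best=min((least_squares(lambda q:np.concatenate([match(n,o,q,z) for n,o in obs]),[*g,a],x_scale=[1,1,.02],loss="soft_l1") for a in np.arange(0,3.1,.3)),key=lambda r:r.cost)
                                                     ~~~~~^^^^^^^^^
  File "fit.py", line 9, in match
    p=proj(n,rect(q,z));uv=np.array(uv)
  File "h.py", line 12, in proj
    K,d,P=KD(n);T=np.linalg.inv(P)
          ~~^^^
  File "h.py", line 4, in KD
    m=arm.camera_model(n);f=200/np.tan(np.radians(m["vertical_fov"])/2)
ValueError: time passes only in moves, steps and waits
```

```bash
sed -i 's/^def KD(n):/import functools\n@functools.cache\ndef KD(n):/' h.py
cat >plan.py <<'E'
from h import *
from scipy.spatial.transform import Rotation as R
def plan(pos,yaw,show=1):
    """tool-frame shift (in current axes), and turn, to a pointing-down tool whose jaw axis y lies at yaw (mod pi)"""
    s=arm.state();M=R.from_rotvec(s["tcp_rot"]).as_matrix()
    y0=np.arctan2(M[1,1],M[0,1]);d=(yaw-y0+np.pi/2)%np.pi-np.pi/2
    y=np.array([np.cos(y0+d),np.sin(y0+d),0]);x=np.array([0,0,-1.])
    G=np.c_[x,y,np.cross(x,y)]
    turn=np.degrees(R.from_matrix(M.T@G).as_rotvec());D=np.array(pos)-s["position"]
    print("t",round(s["t"],2),"pos",s["position"].round(1),"yaw",y0.round(3),"q",s["joint_pos"].round(2),"open",round(s["opening"],3),"F",s["contact_force"].round(2))
    print("turn",turn.round(2),"shift now-axes",(M.T@D).round(1),"after-turn",(G.T@D).round(1))
E
python3 - <<'E'
from fit import *
from plan import plan
tm=c([(112,32),(256,86),(189,285),(42,232)],360,208,6)
sm=c([(64,234),(136,164),(326,212)],330,148,6)
tp=c([(38,120),(172,22),(298,203)],180,185,6)
g=atz("top",tm,4).mean(0)[:2]
for z in (4,):
    r=fit([("top",tm),("side",sm)],z,g);print(r.x,r.fun.round(1))
print(atz("top",[(291,178),(308,178),(291,270),(311,270)],28).round())
plan([508.5,-278,200],r.x[2]+np.pi/2)
E
```

```text
[ 508.3390924  -278.21660173    2.78959068] [-0.  -0.1 -0.4 -0.2  0.1 -0.9  0.3 -0.4  0.6 -0.   1.3  0.4  0.1 -0. ]
[[677.  10.  28.]
 [677. -42.  28.]
 [400.   6.  28.]
 [401. -54.  28.]]
t 0.1 pos [212.9 533.5 230.4] yaw 1.191 q [1.08 0.38 0.08 1.27 0.   1.46] open 0.998 F [ 0.68 -0.03  0.63]
turn [-1.6  -0.02  0.1 ] shift now-axes [  31.5 -644.   575.5] after-turn [  30.4 -659.8  557.3]
```

Request:
arm_command(moves=[[0, 0, 0, 0, -40, 36, 85], [0, 0, 0, 0, -40, 36, 85], [0, 0, 0, 0, -40, 36, 85], [0, 0, 0, 0, -40, 36, 85], [0, 0, 0, 0, -40, 36, 85], [0, 0, 0, 0, -40, 36, 85], [0, 0, 0, 0, -40, 36, 85], [0, 0, 0, 0, -40, 36, 85]], grip_force=50)

```text
t: 1.1
position: [362.1, 128.4, 231.1]
tcp_rot: [0.298, 1.55, -0.298]
contact_force: [0.7, 0.0, 0.4]
opening: 0.999
```

Request:
arm_command(moves=[[0, 0, 0, 0, -40, 36, 85], [0, 0, 0, 0, -40, 36, 85], [0, 0, 0, 0, -40, 36, 85], [0, 0, 0, 0, -40, 36, 85], [0, 0, 0, 0, -40, 36, 85], [0, 0, 0, 0, -40, 36, 85], [0, 0, 0, 0, -40, 36, 85], [0, 0, 0, 0, 0, 0, 85]])

```text
t: 2.1
position: [492.9, -226.6, 230.1]
tcp_rot: [0.301, 1.55, -0.301]
contact_force: [-0.8, 1.0, 0.2]
opening: 0.998
```

```bash
python3 -c "
from plan import *
plan([508.5,-278,110],1.219)"
```

```text
t 2.1 pos [ 492.9 -226.6  230.1] yaw 1.187 q [-0.55  0.31 -0.02  1.24 -0.   -0.16] open 0.998 F [-0.76  1.    0.15]
turn [-1.84 -0.02  0.02] shift now-axes [120.1 -41.8  33.8] after-turn [120.1 -42.9  32.4]
```

Request:
arm_command(moves=[[-1.8, 0, 0, 0, 0, 0, 85], [0, 0, 0, 20, -21.5, 16, 85], [0, 0, 0, 30, -21.5, 16, 85], [0, 0, 0, 40, 0, 0, 85], [0, 0, 0, 30, 0, 0, 85], [0, 0, 0, 0, 0, 0, 85], [0, 0, 0, 0, 0, 0, 85]])

```text
t: 2.98
position: [508.1, -274.1, 112.7]
tcp_rot: [0.272, 1.552, -0.272]
contact_force: [0.1, -0.3, 0.1]
opening: 0.993
```

```bash
python3 - <<'E'
from plan import *
t=arm.capture("top");s=arm.capture("side")
plan([508.5,-278,18],1.219)
a=np.hstack([crop(t,350,190,80,90,5),crop(s,325,113,80,90,5)])
cv2.imwrite("pics/c1.png",a[:,:,::-1])
E
```

```text
t 3.08 pos [ 508.9 -274.9  113.4] yaw 1.223 q [-0.61  0.44 -0.14  0.99  0.   -0.26] open 0.996 F [ 0.05 -0.1  -0.84]
turn [0.25 0.19 0.04] shift now-axes [95.4 -2.9  0.4] after-turn [95.4 -3.   0.7]
```

View pics/c1.png

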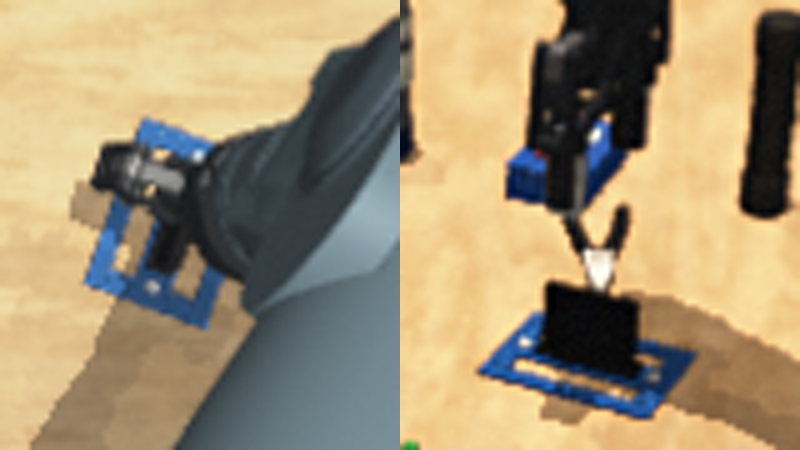

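The open fingers are above the fin. In the side crop the jaw tip is at about (565,205) and the fin below at (590,325). The cutters' tip is near, so I'll narrow the opening before going down.

Request:
arm_command(moves=[[0, 0, 0, 0, -2.5, 0.5, 50], [0, 0, 0, 15, 0, 0, 50], [0, 0, 0, 20, 0, 0, 50], [0, 0, 0, 20, 0, 0, 50], [0, 0, 0, 20, 0, 0, 50], [0, 0, 0, 12, 0, 0, 50], [0, 0, 0, 6, 0, 0, 50], [0, 0, 0, 0, 0, 0, 50]])

```text
t: 4.08
position: [507.2, -277.2, 18.1]
tcp_rot: [0.274, 1.554, -0.273]
contact_force: [0.6, 1.0, 0.3]
opening: 0.588
```

```bash
python3 -c "
from plan import *
plan([508.5,-278,18],1.219)"
```

```text
t 4.08 pos [ 507.2 -277.2   18.1] yaw 1.222 q [-0.61  0.53 -0.26  0.78  0.   -0.26] open 0.588 F [0.59 0.97 0.27]
turn [ 0.19 -0.02 -0.01] shift now-axes [ 0.1 -0.3  1.5] after-turn [ 0.1 -0.3  1.5]
```

Request:
arm_command(moves=[[0, 0, 0, 0, 0, 1, 30], [0, 0, 0, 0, 0, 0, 20], [0, 0, 0, 0, 0, 0, 5], [0, 0, 0, 0, 0, 0, 0], [0, 0, 0, 0, 0, 0, 0], [0, 0, 0, 0, 0, 0, 0], [0, 0, 0, 0, 0, 0, 0], [0, 0, 0, 0, 0, 0, 0]])

```text
t: 5.08
position: [508.8, -278.0, 19.0]
tcp_rot: [0.273, 1.552, -0.274]
contact_force: [-0.3, -0.3, 5.9]
opening: 0.109
```

Request:
arm_command(moves=[[0, 0, 0, -5, 0, 0, 0], [0, 0, 0, -15, 0, 0, 0], [0, 0, 0, -25, 0, 0, 0], [0, 0, 0, -35, 0, 0, 0], [0, 0, 0, -35, 0, 0, 0], [0, 0, 0, -30, 0, 0, 0], [0, 0, 0, -20, 0, 0, 0], [0, 0, 0, 0, 0, 0, 0]])

```text
t: 6.08
position: [509.3, -278.3, 185.6]
tcp_rot: [0.272, 1.55, -0.275]
contact_force: [-0.4, 0.0, -1.4]
opening: 0.108
```

```bash
python3 - <<'E'
from plan import *
t=arm.capture("top");s=arm.capture("side")
plan([567.2,247.8,185],0.648+np.pi/2)
a=np.hstack([crop(t,340,180,100,110,4),crop(s,315,93,100,110,4)])
cv2.imwrite("pics/c2.png",a[:,:,::-1])
E
```

```text
t 6.17 pos [ 508.  -277.4  183. ] yaw 1.222 q [-0.61  0.4  -0.01  1.16  0.   -0.26] open 0.107 F [-0.19 -0.36 -0.91]
turn [-5.709e+01 -1.000e-02 -2.000e-02] shift now-axes [  -1.9  513.9 -123.7] after-turn [ -2.  383.  364.2]
```

View pics/c2.png

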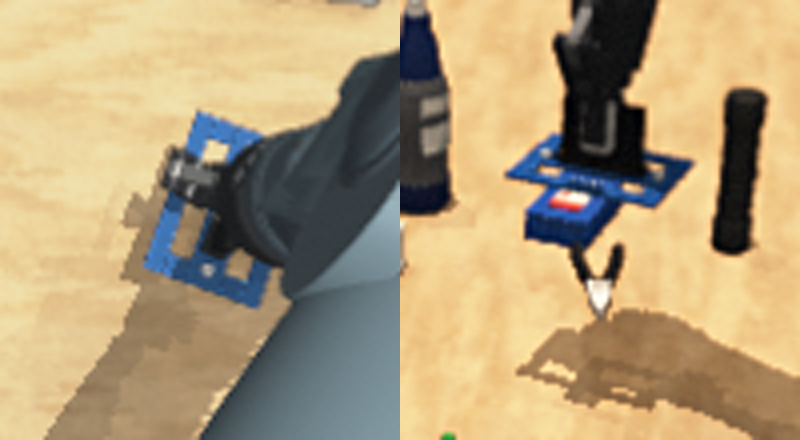

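Held and level: the blue plate is in the air at about (210,210) in the top crop and (600,170) in the side crop. Next I turn, then carry it across.

Request:
arm_command(moves=[[-5, 0, 0, 0, 0, 0, 0], [-9, 0, 0, 0, 0, 0, 0], [-9, 0, 0, 0, 0, 0, 0], [-9, 0, 0, 0, 0, 0, 0], [-9, 0, 0, 0, 0, 0, 0], [-9, 0, 0, 0, 0, 0, 0], [-7, 0, 0, 0, 0, 0, 0], [0, 0, 0, 0, 0, 0, 0]])

```text
t: 7.18
position: [507.4, -277.0, 181.8]
tcp_rot: [-0.503, 1.513, 0.507]
contact_force: [0.6, -0.2, -0.8]
opening: 0.111
```

Request:
arm_command(moves=[[0, 0, 0, 0, 12, 11, 0], [0, 0, 0, 0, 24, 23, 0], [0, 0, 0, 0, 30, 29, 0], [0, 0, 0, 0, 30, 29, 0], [0, 0, 0, 0, 30, 29, 0], [0, 0, 0, 0, 30, 29, 0], [0, 0, 0, 0, 30, 29, 0], [0, 0, 0, 0, 30, 29, 0]])

```text
t: 8.18
position: [543.5, 22.5, 183.1]
tcp_rot: [-0.505, 1.511, 0.506]
contact_force: [0.5, -0.1, -0.5]
opening: 0.108
```

```bash
python3 -c "
from plan import *
plan([567.2,247.8,185],0.648+np.pi/2)"
```

```text
t 8.18 pos [543.5  22.5 183.1] yaw 2.217 q [-0.08  0.33 -0.11  1.13  0.   -0.72] open 0.108 F [ 0.51 -0.09 -0.46]
turn [-0.13  0.   -0.04] shift now-axes [ -1.8 165.6 154.5] after-turn [ -1.9 165.3 154.9]
```

Request:
arm_command(moves=[[0, 0, 0, 0, 30, 29, 0], [0, 0, 0, 0, 30, 28, 0], [0, 0, 0, 0, 30, 28, 0], [0, 0, 0, 0, 28, 27, 0], [0, 0, 0, 0, 22, 20, 0], [0, 0, 0, 0, 12, 11, 0], [0, 0, 0, 0, 0, 0, 0], [0, 0, 0, 0, 0, 0, 0]])

```text
t: 9.18
position: [566.5, 226.7, 183.2]
tcp_rot: [-0.506, 1.512, 0.505]
contact_force: [-0.0, -0.1, -0.8]
opening: 0.112
```

```bash
python3 -c "
from plan import *
plan([567.2,247.8,130],0.648+np.pi/2)"
```

```text
t 9.18 pos [566.5 226.7 183.2] yaw 2.216 q [ 0.28  0.47  0.09  1.2  -0.   -0.37] open 0.112 F [-0.05 -0.15 -0.81]
turn [-0.15 -0.04  0.01] shift now-axes [53.2 16.4 13.3] after-turn [53.2 16.4 13.3]
```

Request:
arm_command(moves=[[0, 0, 0, 5, 8, 6.5, 0], [0, 0, 0, 15, 8.5, 7, 0], [0, 0, 0, 18, 0, 0, 0], [0, 0, 0, 15, 0, 0, 0], [0, 0, 0, 5, 0, 0, 0], [0, 0, 0, 0, 0, 0, 0], [0, 0, 0, 0, 0, 0, 0]])

```text
t: 10.05
position: [568.1, 249.0, 126.0]
tcp_rot: [-0.506, 1.51, 0.506]
contact_force: [-1.1, 0.8, -0.6]
opening: 0.107
```

```bash
python3 - <<'E'
from plan import *
t=arm.capture("top");s=arm.capture("side")
plan([567.2,247.8,104],0.648+np.pi/2)
cv2.imwrite("pics/t3.png",t[:,:,::-1]);cv2.imwrite("pics/s3.png",s[:,:,::-1])
a=np.hstack([crop(t,170,170,80,100,5),crop(s,265,237,80,100,5)])
cv2.imwrite("pics/c3.png",a[:,:,::-1])
E
```

```text
t 10.15 pos [568.2 249.  126.1] yaw 2.217 q [ 0.31  0.51  0.02  1.07  0.   -0.34] open 0.112 F [ 0.91 -0.17 -1.01]
turn [-0.1   0.09  0.03] shift now-axes [22.1 -0.4 -1.5] after-turn [22.1 -0.4 -1.5]
```

View pics/c3.png

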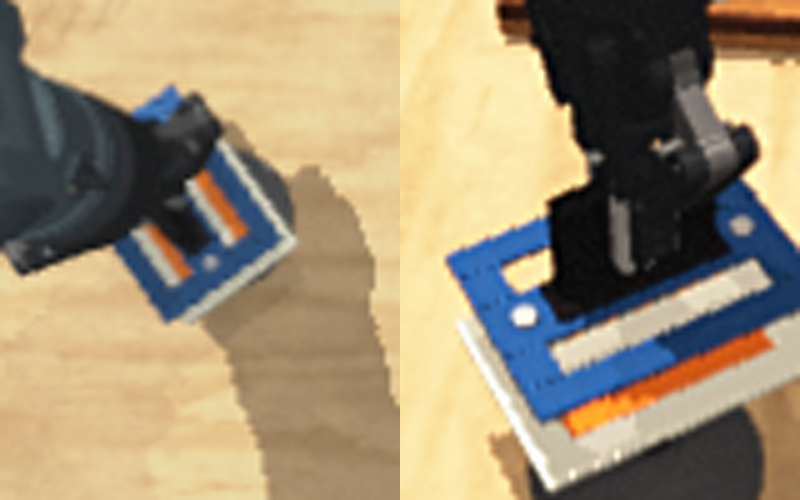

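```bash
python3 - <<'E'
from fit import *
t=c([(172,85),(292,238),(168,320)],170,170,5);s=c([(47,258),(145,420)],265,237,5)
for z in(108,111.5,115):
  for n,o in(("top",t),("side",s)):
    r=fit([(n,o)],z,[568,249]);print(z,n,r.x.round(3),r.fun.round(1))
E
```

```text
108 top [569.354 248.295   3.799] [-0.3  0.5  1.1  0.2 -0.5 -0.7]
108 side [567.071 246.157   0.656] [ 0.1  0.2 -0.1 -0.2]
111.5 top [569.047 247.325   3.799] [-0.3  0.6  1.1  0.1 -0.5 -0.8]
111.5 side [566.12  248.962   3.797] [ 0.1  0.3 -0.1 -0.3]
115 top [568.742 246.357   0.658] [-0.3  0.6  1.   0.1 -0.5 -0.9]
115 side [565.165 251.768   0.654] [ 0.2  0.5 -0.2 -0.4]
```

The mask matches the panel within about 1 mm in both cameras, yaw within 0.01 rad, and its height agrees. I'll go down gently.

Request:
arm_command(moves=[[0, 0, 0, 4, 0, 0, 0], [0, 0, 0, 6, 0, 0, 0], [0, 0, 0, 5, 0, 0, 0], [0, 0, 0, 3.5, 0, 0, 0], [0, 0, 0, 2, 0, 0, 0], [0, 0, 0, 1, 0, 0, 0], [0, 0, 0, 0, 0, 0, 0], [0, 0, 0, 0, 0, 0, 0]])

```text
t: 11.15
position: [567.7, 249.0, 104.0]
tcp_rot: [-0.506, 1.51, 0.506]
contact_force: [-0.2, -0.4, -0.5]
opening: 0.106
```

```bash
python3 - <<'E'
from plan import *
t=arm.capture("top");s=arm.capture("side")
for _ in range(3): plan([567.2,247.8,104],0.648+np.pi/2); arm.capture("top")
a=np.hstack([crop(t,180,180,60,80,6),crop(s,270,257,68,80,6)])
cv2.imwrite("pics/c4.png",a[:,:,::-1]);print(a.shape)
E
```

```text
t 11.25 pos [567.7 248.9 104. ] yaw 2.217 q [ 0.31  0.53 -0.02  1.02  0.   -0.34] open 0.11 F [ 0.06  1.01 -0.58]
turn [-0.09  0.02  0.  ] shift now-axes [-0.  -0.6 -1.1] after-turn [-0.  -0.6 -1.1]
t 11.3 pos [567.7 248.9 104. ] yaw 2.217 q [ 0.31  0.53 -0.02  1.02  0.   -0.34] open 0.108 F [-0.86 -0.17 -0.78]
turn [-0.09  0.02  0.  ] shift now-axes [-0.  -0.6 -1.1] after-turn [-0.  -0.6 -1.1]
t 11.35 pos [567.7 248.9 103.9] yaw 2.217 q [ 0.31  0.53 -0.02  1.02  0.   -0.34] open 0.111 F [-0.27  0.33 -1.59]
turn [-0.09  0.02  0.  ] shift now-axes [-0.1 -0.6 -1. ] after-turn [-0.1 -0.6 -1. ]
(480, 768, 3)
```

View pics/c4.png

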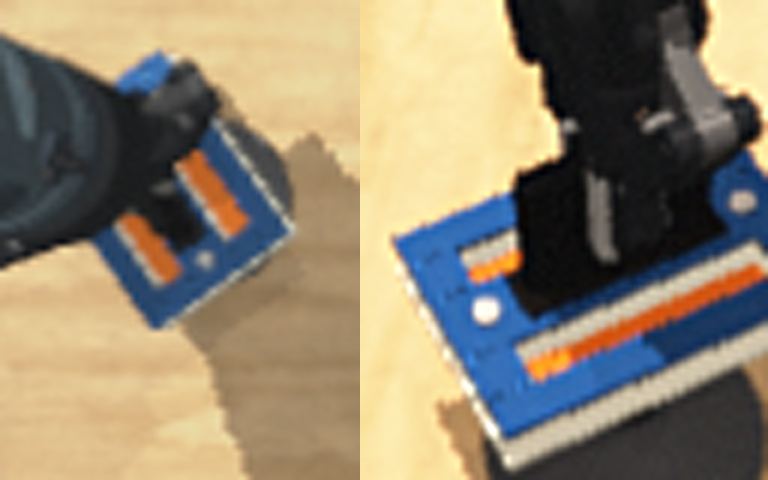

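The windows show orange in both crops, with the plate edges parallel to the panel's. I'll do one numeric check.

```bash
python3 - <<'E'
from fit import *
t=c([(163,52),(290,232),(157,327)],180,180,6);s=c([(33,238),(147,437)],270,257,6)
for z in(86,89.5,93):
  for n,o in(("top",t),("side",s)):
    r=fit([(n,o)],z,[568,249]);print(z,n,r.x.round(3),r.fun.round(1))
st=arm.state();print(st["t"],np.abs(st["joint_velocities"]).max())
E
```

```text
86 top [568.483 248.632   0.645] [ 0.1  0.7 -0.4  0.1  0.3 -0.8]
86 side [567.016 246.727   0.645] [-0.  -0.1  0.   0.1]
89.5 top [568.208 247.707   0.645] [ 0.1  0.8 -0.5  0.1  0.3 -0.8]
89.5 side [566.112 249.406  -2.497] [ 0.   0.1 -0.  -0. ]
93 top [567.937 246.781   0.645] [ 0.1  0.8 -0.6  0.   0.4 -0.9]
93 side [565.207 252.085   0.644] [ 0.1  0.2 -0.1 -0.2]
11.4 0.0006022055007741023
```

```bash
python3 -c "
from station import arm
print(arm.sign_off()); print(arm.state()['position'],arm.state()['opening'])"
```

```text
the job is handed in; nothing more can be done
None
the job is handed in; nothing more can be done
```

I gripped the mask by its fin, carried it over the rack with its underside about 165 mm above the counter, and handed the job in at about 11.4 s. The arm is still holding the mask over the panel.

**Position:** In the last pictures the mask's centre was within about 1.5 mm of the panel's in each camera. The yaw differed by less than 0.01 rad.

**Height and steadiness:** The underside is about 85.5 mm above the counter, roughly 10.5 mm above the panel. This comes from the measured tool height and agrees with both cameras. The tool points straight down within about 0.1°, and the arm was at rest.

**Grip and contact:** The fingers stopped on the fin at 0.11 opening with the grip set to 50 N. Forces on the tool stayed near the mask's own weight, so nothing suggested touching the panel or its stand.

**Disagreements and what I did not check:**
- **Cameras:** The two differ by about 2 mm in absolute position, which is within their calibration. I therefore compared mask and panel separately in each camera.
- **Bystanders:** I did not re-measure the bottles, cutters or tape afterwards. The carry was well above the bottles and no unexpected forces appeared.
- **Last readout:** The state reading after hand-in gave nothing, because the station accepts no more calls.

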